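Put the rinsed probes back into their spring clips

ROBOT

A 6-joint arm with a two-finger parallel gripper is mounted at the origin on a cart in front of the work surface, level with it; the furniture and walls round the work are solid. World frame = base frame: x ahead of the robot, y to its left, z up, the work surface at z = 0. Lengths are in m, angles in rad, forces in N, time in s.
With the tool pointing down it reaches from about 0.35 to 1 m from the base axis. Payload 7.1 kg.
Tool frame: the origin (TCP) lies midway between the tips of the shut fingers; the grasp point (between the pads) lies 19 mm behind it; z points along the fingers, y is the line along which they close (so a half turn about z gives the same grasp; the last joint's range is limited). The gripper opens to 85 mm and grips with 20 to 120 N. Pads are 22 mm wide; open, the fingers measure 114 mm over their backs; the gripper's body (76 mm by 85 mm) begins 54 mm behind the grasp point. The pads swing forward as they close: fully open they stand 13 mm farther back than shut.
Start: joints at [-1.306, 0.423, 1.63, -0, 1.089, -0.019], TCP at [0.175, -0.6, 0.208] pointing down, gripper open.
Joint ranges: [-3, 3], [-0.9, 2.11], [0.09, 2.58], [-1.31, 4.45], [0.11, 2.69], [-2.54, 2.54]. Speed limits (rad/s): [2.39, 2.39, 3.01, 3.14, 3.14, 3.14].

INTERFACE

Orientations are given as a unit quaternion [w, x, y, z].
In Python, from workcell import read_state, get_image, sign_off, regions_of, pinpoint gives the robot as it stands.
- The arm moves only by the tool arm_command, never from a script. Its argument "increments" is one flat list of numbers, 7 for each row, row after row: the shift along the tool's x, y, z in m, then the turn, a rotation vector about the tool's x, y, z in rad, then the closure in counts, from 0 (fully open) to 255 (shut). A call has exactly 8 rows; each row shifts and turns the commanded pose from where the row before left it, along the tool's axes as they then stand; what a row does not reach is not made up. A row lasts 1/12 s, in which the tool goes at most 41.7 mm and 7.16 degrees, less where a joint would pass 70% of its speed; a pose out of reach is approached as far as the arm can. A call with a gripper value outside its range is refused whole. The fingers move at their own pace and stop on an object; "newtons" is the grip in N (left out, the last holds). Time passes only in rows, so rows that do not move let the fingers close, or fill a call up. It gives the time, the measured TCP pose, the force, the opening and the grip force at its end, in the units of the state.
- read_state(): the state, without advancing time (a new reading comes with each control period).
- get_image(name): name is "scene" or "top"; returns a dict with "color" (400x640x3 uint8, red, green, blue), "range_z" (400x640 float32, m along the optical axis (not along the pixel's ray), 0 where there is no reading), "intrinsics" (3x3 intrinsics, pixels), "eye" and "orientation" of the camera in the world. Camera axes: x right, y down, z forward; pixel columns grow to the right and rows downward; lengths in m; the calibration is good to about 2 mm. A picture is of the moment at which its call begins.
- sign_off(): hands the job in; it is judged then, once.
Trained networks look in a picture, given as the dict that the camera call returned (one of the last four; its "shot" number tells which), for a name from the list of things; names that differ only in an ending like _2 or _b are one class to them, and where a whole thing is asked for, a point or a joint stands for the part that bears it (a point fixed in the world has none). Each returns a list of dicts, best first, with "conf" (0 to 1); they miss things now and then, are a little off and sometimes report something else, mostly with a low value. They report only what shows in the picture. A call takes as long as a camera call.
- regions_of(picture, target): "mask" (400x640 bool, what is visible of it) and "extent" ([centre column, centre row, width, height] in pixels, round what is visible of it).
- pinpoint(picture, target): "position" ([column, row] in pixels: a listed point, or the origin of a listed thing).
The state is a dict: "time_s": time; "qpos": joint angles; "joint_vel": joint speeds; "joint_torque": joint torques, N m; "ee_pos": TCP position; "eef_rot": TCP orientation; "force": force on the tool from outside, world axes, zero at the start; "wrist_torque": the same for the moment, N m; "grip_width": finger opening in m; "grip_force": force on a finger pad.
Only numpy, scipy, OpenCV 4.12 (cv2) and the standard library are available. Lean on these libraries where they do the work, as an engineer would, in place of code of your own. Each camera call takes 0.05 s, during which the arm holds its last target. There are 200 camera calls.

TASK

Calibration is over: put the blue-headed and the orange-headed probe, which lie on the mat, back on the sloping clip rack, each in the bay of its own colour with its head at the upper end. Press each one squarely into its two spring clips until both have snapped and the probe is fully home, then let go. Leave the stored grey probe, the beaker and the bottles where they are.

Things in the scene. Friction and masses are not known exactly. Their poses are not given: they have to be found in the camera images.
- probe_blue_mid (a point): centre of the blue probe, on its axis, x running along it from cap to head. Straight, 177 mm long, 45 g: white round shaft, 14 mm across, 56 mm either way from here; then at +x the blue head, at -x a black round cap, 18 mm across, 26 mm long. At the start it lies level on the mat, axis 11 mm above the bench, head roughly to the right
- probe_orange_mid (a point): centre of the orange probe, on its axis, x running along it from cap to head. Straight, 177 mm long, 45 g: white round shaft, 14 mm across, 56 mm either way from here; then at +x the orange head, at -x a black round cap, 18 mm across, 26 mm long. At the start it lies level on the mat, axis 11 mm above the bench, head roughly to the right
- probe_blue_head (a point): middle of the blue probe's hexagonal head, on its axis, 68 mm from the probe's centre; the head is 18 mm across flats and 24 mm long, with a steel plug 12 mm across and 15 mm long beyond it; the probe lies on a flat of it
- probe_orange_head (a point): middle of the orange probe's hexagonal head, on its axis, 68 mm from the probe's centre; the head is 18 mm across flats and 24 mm long, with a steel plug 12 mm across and 15 mm long beyond it; the probe lies on a flat of it
- probe_blue: the whole blue probe; same origin and axes as its centre point
- probe_orange: the whole orange probe; same origin and axes as its centre point
- bay_blue: the blue clip bay; origin: where the centre of a fully home probe lies, on its axis, midway between the bay's two spring clips. x points up the slope along the seated probe (head end), y across the rack, z straight out of the face; a probe goes in along -z. Clips: 12 mm wide, at x = -36 and +36 mm, on blue blocks; between them fingers have 20 mm of free room below the axis
- bay_orange: the orange clip bay; origin: where the centre of a fully home probe lies, on its axis, midway between the bay's two spring clips. x points up the slope along the seated probe (head end), y across the rack, z straight out of the face; a probe goes in along -z. Clips: 12 mm wide, at x = -36 and +36 mm, on orange blocks; between them fingers have 20 mm of free room below the axis
- probe_grey_mid (a point): centre of the grey-headed probe, a third one of the same make, already clipped into the grey bay of the rack. Each clip has two sprung steel jaws: their lips meet a probe when its axis is 12 mm out from home; both clips together then need 6 to 12 N, spread, and snap shut over it at home, gripping it
- rack: the white folded-sheet rack, fixed, 165 mm deep, 224 mm wide, 98 mm high at its rear edge; its face slopes 30 degrees from level; it stands with its back to the right and faces left, with two rails carrying three bays 70 mm apart in any order; jaw tips stand 14 mm out from a seated probe's axis; origin on the bench under its middle, x towards its high rear side (right)
- mat: thin light grey drip mat, fixed, 200 x 240 x 2 mm; origin at the centre of its underside
- beaker: small empty beaker, 53 mm wide, 65 mm high, loose, in front, between mat and rack; origin at the centre of its foot
- buffer_a: white round bottle with a screw cap, 47 mm wide, 92 mm high, loose, beyond the mat; origin at the centre of its foot
- wash: white wash bottle with a red cap and bent spout, 64 x 78 mm, 197 mm high, loose, at the back; origin at the centre of its foot

How it is judged:
At the end, for the whole second after the job is handed in: Both probes lie in the bay of their own colour, held by both clips: centre within 3 mm of the seated axis sideways and in depth, within 18 mm along it, axis within 0.06 rad of the bay's, head at the upper end, at rest (below 20 mm/s) (x of probe_blue_mid in the frame of bay_blue between -0.018 and 0.018 m and y of probe_blue_mid in the frame of bay_blue between -0.003 and 0.003 m and z of probe_blue_mid in the frame of bay_blue between -0.003 and 0.003 m and angle between the x axis of probe_blue_mid and the x axis of bay_blue, either way round below 0.06 rad and x of probe_blue_head in the frame of bay_blue above 0.04 m and x of probe_orange_mid in the frame of bay_orange between -0.018 and 0.018 m and y of probe_orange_mid in the frame of bay_orange between -0.003 and 0.003 m and z of probe_orange_mid in the frame of bay_orange between -0.003 and 0.003 m and angle between the x axis of probe_orange_mid and the x axis of bay_orange, either way round below 0.06 rad and x of probe_orange_head in the frame of bay_orange above 0.04 m and linear speed of each of probe_blue, probe_orange below 0.02 m/s); the robot touches nothing.
It fails at once if the stored grey probe is shifted by more than 8 mm (distance of probe_grey_mid from where it was at the start of the episode above 0.008 m).
It fails at once if the beaker is pushed more than 30 mm or tipped (distance of beaker from where it was at the start of the episode above 0.03 m or angle between beaker's own z axis and vertical above 0.5 rad).
It fails at once if the white bottle is pushed more than 30 mm or tipped (distance of buffer_a from where it was at the start of the episode above 0.03 m or angle between buffer_a's own z axis and vertical above 0.5 rad).
It fails at once if the wash bottle is pushed more than 30 mm or tipped (distance of wash from where it was at the start of the episode above 0.03 m or angle between wash's own z axis and vertical above 0.5 rad).
It also fails if it takes over 48 s, if anything falls off the work surface, if the arm or the gripper's body presses on something with over 40 N, if the wrist force passes 120 N, or if a joint passes its speed limit or range.

## Working session

There is one attempt and no reset: what is moved stays moved. The work goes in short steps, Python scripts to look and compute and a tool call to move; the robot and the scene stay as the last step left them, time stands still between calls to the robot, and variables do not carry over. Pictures are saved under pics/ and viewed, at most 10 in all, crops included, and the job is handed in when it is done.

Besides the shell and the picture viewer there is one more tool, called after "Request:" as name(argument=value, ...) on one line, values as JSON. arm_command: Moves the arm, as the interface text tells. Its arguments: {"type":"object","properties":{"increments":{"type":"array","items":{"type":"number"}},"newtons":{"type":"number"}},"required":["increments"]}

```bash
mkdir -p pics; cat > h.py <<'E'
import numpy as np, cv2
from scipy.spatial.transform import Rotation as R
from workcell import *
def rot(q): q=np.asarray(q); return R.from_quat(np.r_[q[1:],q[0]]) if q.shape==(4,) else R.from_matrix(q)
def pts(p,uv):
    uv=np.atleast_2d(uv).astype(int); z=p["range_z"][uv[:,1],uv[:,0]]; return ray(p,uv,z)
def ray(p,uv,z):
    uv=np.atleast_2d(uv); K=np.array(p["intrinsics"])
    c=np.c_[(uv[:,0]-K[0,2])/K[0,0],(uv[:,1]-K[1,2])/K[1,1],np.ones(len(uv))]*np.reshape(z,(-1,1))
    return rot(p["orientation"]).apply(c)+np.array(p["eye"])
def plane(p,uv,h):
    d=ray(p,uv,1.)-np.array(p["eye"]); return np.array(p["eye"])+d*((h-p["eye"][2])/d[:,2:])
E
python3 - <<'E'
from h import *
np.set_printoptions(precision=4,suppress=True)
s=read_state(); print(s)
for n in("scene","top"):
    p=get_image(n); cv2.imwrite(f"pics/{n}0.png",p["color"][...,::-1]); print(n,p["eye"],p["orientation"],p["intrinsics"])
    for t in["probe_blue_mid","probe_blue_head","probe_orange_mid","probe_orange_head","probe_grey_mid","bay_blue","bay_orange","rack","beaker","buffer_a","wash"]:
        for r in pinpoint(p,t)[:2]:
            uv=np.array(r["position"]); print(t,round(r["conf"],2),uv.round(1),pts(p,np.clip(uv.round(),0,[639,399]))[0],plane(p,uv,.011)[0])
E
```

```text
{'time_s': 0.0, 'qpos': array([-1.306 ,  0.4239,  1.6307,  0.    ,  1.0886, -0.019 ]), 'joint_vel': array([-0.0008,  0.0007,  0.001 , -0.    , -0.0005, -0.    ]), 'joint_torque': array([  0.0002, -55.7379, -28.1747,  -0.0001,   0.0075,  -0.    ]), 'ee_pos': array([ 0.1749, -0.5994,  0.2067]), 'eef_rot': array([-0.0008,  0.9899,  0.1414, -0.0001]), 'force': array([ 0.3634,  0.0253, -0.1479]), 'wrist_torque': array([-0.0452, -0.0665, -0.0216]), 'grip_force': 0.0, 'grip_width': 0.08534321302384953}
scene [ 0.0705 -0.3589  0.6186] [-0.378   0.8041 -0.4174  0.1906] [[481.7474   0.     320.7642]
 [  0.     481.7474 197.5766]
 [  0.       0.       1.    ]]
probe_blue_mid 0.7 [227.3 187.2] [0.5708 0.232  0.0204] [0.5785 0.2403 0.011 ]
probe_blue_mid 0.64 [395.2 186.2] [ 0.7484 -0.0482  0.0338] [ 0.7745 -0.0367  0.011 ]
probe_blue_head 0.87 [252.8 208.1] [0.5563 0.151  0.0156] [0.5596 0.155  0.011 ]
probe_blue_head 0.7 [191.5 212.8] [0.4775 0.2328 0.0189] [0.4828 0.2418 0.011 ]
probe_orange_mid 0.86 [192.1 212.7] [0.4775 0.2328 0.0189] [0.4836 0.2411 0.011 ]
probe_orange_head 0.77 [221.6 225.
[... 1401 characters left out ...]
87  0.011 ]
bay_blue 0.63 [411.5 206.4] [ 0.5671 -0.1638  0.052 ] [ 0.5719 -0.1722  0.011 ]
bay_orange 0.78 [413.4 173.3] [ 0.6454 -0.1722  0.048 ] [ 0.6531 -0.1822  0.011 ]
rack 0.72 [408.  209.4] [ 0.5611 -0.1553  0.0467] [ 0.5649 -0.1634  0.011 ]
rack 0.55 [241.8 251.4] [0.4769 0.2322 0.0201] [0.4763 0.2345 0.011 ]
beaker 0.91 [348.5 275.9] [ 0.4121 -0.0141  0.0008] [ 0.4126 -0.0147  0.011 ]
beaker 0.2 [407.6 235.6] [ 0.4972 -0.1447  0.0765] [ 0.5024 -0.1584  0.011 ]
buffer_a 0.97 [302.6 151.5] [0.6996 0.0831 0.0614] [0.7157 0.0862 0.011 ]
wash 0.71 [412.3 175.3] [ 0.6403 -0.1691  0.05  ] [ 0.6482 -0.1792  0.011 ]
wash 0.59 [349.5 125.8] [ 0.7442 -0.0249  0.1042] [ 0.7784 -0.0317  0.011 ]
```

View pics/top0.png

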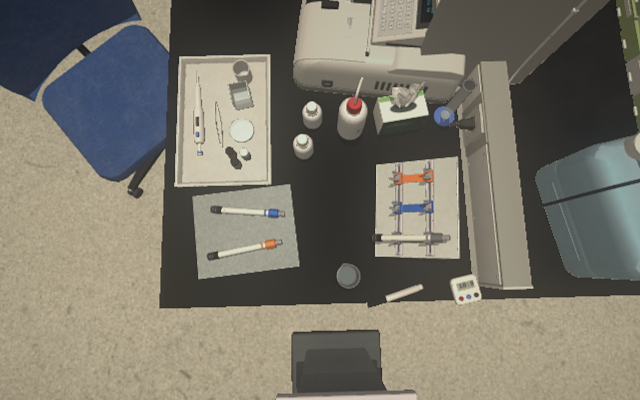

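View pics/scene0.png

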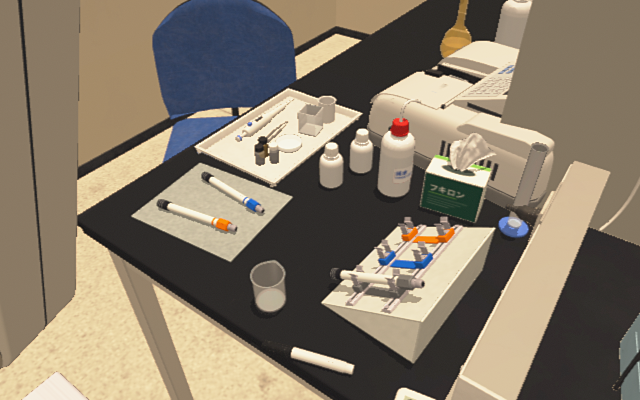

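The top view shows the orange probe (245,248) and the blue probe (247,212) on the mat, heads to the right. In the rack, the bays run from the far side: orange (413,177), blue (411,208), grey (410,238). The rack rises towards -y. Next I measure the axes from depth.

```bash
cat > m.py <<'E'
from h import *
np.set_printoptions(precision=4,suppress=True)
def cloud(p,m):
    v,u=np.nonzero(m&(p["range_z"]>0)); return pts(p,np.c_[u,v]),p["color"][v,u].astype(int)
if __name__=="__main__":
  for n in("top","scene"):
    p=get_image(n)
    H,W=p["range_z"].shape; P,C=cloud(p,np.ones((H,W),bool)); r,g,b=C.T
    hsv=cv2.cvtColor(p["color"],cv2.COLOR_RGB2HSV)[p["range_z"]>0].astype(int)
    print("==",n)
    # probes on mat
    for nm,c in(("blue",(.568,.20)),("orange",(.489,.215))):
        rs=regions_of(p,"probe_"+nm)
        cand=(P[:,2]>.007)&(P[:,2]<.03)&(np.hypot(P[:,0]-c[0],P[:,1]-c[1])<.12)
        hue=((hsv[:,0]>100)&(hsv[:,0]<125)) if nm=="blue" else ((hsv[:,0]>3)&(hsv[:,0]<18))
        # keep near line : use mask
        for q in rs[:1]:
            A,_=cloud(p,q["mask"]); A=A[(A[:,2]>.006)&(A[:,2]<.03)]
            m=np.median(A,0); d=np.linalg.svd(A[:,:2]-A[:,:2].mean(0))[2][0]; d=d if d[1]<0 else -d
            l=(A[:,:2]-m[:2])@d; t=(A[:,:2]-m[:2])@[-d[1],d[0]]
            lo,hi=np.percentile(l,[.5,99.5]);
            ctr=m[:2]+d*(lo+hi)/2+np.array([-d[1],d[0]])*(np.percentile(t,2)+np.percentile(t,98))/2
            print(nm,round(q["conf"],2),len(A),"len",hi-lo,"w",np.ptp(np.percentile(t,[2,98])),"mid(177)",ctr,"yaw",np.degrees(np.arctan2(d[1],d[0])),A[:,2].max())
        hd=P[hue&(hsv[:,1]>120)&(hsv[:,2]>80)&(np.hypot(P[:,0]-c[0],P[:,1]-c[1])<.12)&(P[:,2]>.004)&(P[:,2]<.03)]
        print("  head",np.median(hd,0),len(hd))
        bl=P[hue&(hsv[:,1]>120)&(hsv[:,2]>80)&(np.hypot(P[:,0]-.6,P[:,1]+.16)<.12)&(P[:,2]>.02)]
        print("  block",len(bl),np.median(bl,0),bl.min(0),bl.max(0))
        u=np.array([0,-1,0]);bl_d=np.linalg.svd(bl-bl.mean(0))[2][0]; print("  blockdir",bl_d)
    # rack face: white pts
    w=(np.abs(P[:,0]-.56)<.13)&(np.abs(P[:,1]+.16)<.1)&(P[:,2]>.005)&(P[:,2]<.11)
    Q=P[w]; best=None; rng=np.random.default_rng(0)
    for _ in range(400):
        a=Q[rng.choice(len(Q),3,False)]; nn=np.cross(a[1]-a[0],a[2]-a[0]); L=np.linalg.norm(nn)
        if L<1e-6: continue
        nn/=L; nn*=np.sign(nn[2])
        if abs(nn[2]-.866)>.06: continue
        k=(abs((Q-a[0])@nn)<.002); 
        if best is None or k.sum()>best.sum(): best=k
    F=Q[best]; c0=F.mean(0); nn=np.linalg.svd(F-c0)[2][2]; nn*=np.sign(nn[2])
    print("face n",nn,"tilt",np.degrees(np.arccos(nn[2])),"c",c0,len(F))
    rect=cv2.minAreaRect(F[:,:2].astype(np.float32)); print("rect",rect)
    q=regions_of(p,"probe_grey_mid")
    for q in q[:1]:
        A,_=cloud(p,q["mask"]); h=(A-c0)@nn; A=A[h>.012]; h=(A-c0)@nn
        d=np.linalg.svd(A-np.median(A,0))[2][0]; d*=np.sign(-d[1]); l=(A-A.mean(0))@d
        print("grey",q["conf"],len(A),"dir",d,"mean",A.mean(0),"h",np.percentile(h,[5,50,95]),"l",np.percentile(l,[.5,99.5]))
E
python3 m.py
```

```text
== top
blue 0.68 461 len 0.17445857586529429 w 0.01577930386005976 mid(177) [0.5694 0.2205] yaw -95.33415546732463 0.024862732750581373
  head [0.5642 0.1589 0.0196] 59
  block 145 [ 0.5625 -0.1636  0.0519] [ 0.5476 -0.2012  0.0386] [ 0.5775 -0.129   0.0899]
  blockdir [-0.0621 -0.8236  0.5637]
orange 0.9 464 len 0.16994148230046788 w 0.015129545181041818 mid(177) [0.4811 0.2271] yaw -79.87047912122313 0.024571690094997933
  head [0.4915 0.1682 0.0192] 84
  block 243 [ 0.6325 -0.1704  0.0526] [ 0.6173 -0.2086  0.0377] [ 0.6508 -0.1289  0.0977]
  blockdir [-0.0706 -0.8332  0.5485]
face n [0.0322 0.4989 0.866 ] tilt 29.997194636034397 c [ 0.5617 -0.1776  0.0564] 4611
rect ((0.562055766582489, -0.1691003143787384), (0.16756096482276917, 0.2236655056476593), 86.20740509033203)
grey 0.81 458 dir [-0.0518 -0.867   0.4957] mean [ 0.4933 -0.1498  0.0799] h [0.028  0.0322 0.0357] l [-0.0907  0.081 ]
== scene
blue 0.19 657 len 0.1734640366217592 w 0.014289440464828537 mid(177) [0.4797 0.2269] yaw -79.48511418566953 0.024368515999166007
  head [0.5599 0.1585 0.0197] 93
  block 398 [ 0.5579 -0.1669  0.0544] [ 0.5453 -0.2026  0.0385] [ 0.5765 -0.1243  0.0896]
  blockdir [-0.069  -0.8432  0.5331]
orange 0.91 659 len 0.17203884684012183 w 0.014261155913126839 mid(177) [0.4799 0.2263] yaw -79.56906485284755 0.024368515999166007
  head [0.4876 0.1659 0.0186] 135
  block 439 [ 0.6284 -0.1729  0.0552] [ 0.5715 -0.2076  0.0364] [ 0.661  -0.1273  0.1076]
  blockdir [-0.1089 -0.839   0.5331]
face n [0.0299 0.4961 0.8678] tilt 29.800775405800373 c [ 0.5442 -0.1904  0.0652] 5451
rect ((0.5621665716171265, -0.16950929164886475), (0.16747920215129852, 0.22601966559886932), 86.29376983642578)
grey 0.63 860 dir [-0.0535 -0.8677  0.4942] mean [ 0.4895 -0.1551  0.0813] h [0.0226 0.0308 0.0351] l [-0.0972  0.0762]
```

```bash
cat >> h.py <<'E'
n_=np.array([.0326,.499,.866]); n_/=np.linalg.norm(n_)
a_=np.array([.9979,-.0654,0.]); b_=np.cross(a_,n_); b_=b_*np.sign(-b_[1]); C0=np.array([.562,-.169,.0514])
def down(yaw): # tool z down, x at yaw (deg)
    return R.from_euler("z",yaw,degrees=True)*R.from_quat([1,0,0,0])
RB=R.from_matrix(np.c_[-b_,np.cross(-n_,-b_),-n_])
def plan(P,Rt,n,P0=None,R0=None,dry=False):
    s=read_state(); P0=np.array(s["ee_pos"]) if P0 is None else P0; R0=rot(s["eef_rot"]) if R0 is None else R0
    w=(R0.inv()*Rt).as_rotvec(); dp=(np.array(P)-P0)/n
    print("dp",np.array(P)-P0,"ang",np.degrees(np.linalg.norm(w)),"per row",np.linalg.norm(dp),np.degrees(np.linalg.norm(w))/n)
    Rk=R0
    for k in range(n):
        print(np.r_[Rk.inv().apply(dp),w/n].round(4).tolist()); Rk=Rk*R.from_rotvec(w/n)
E
python3 - <<'E'
from m import *
print("b",b_,"RB y",RB.as_matrix())
for n in("top","scene"):
    p=get_image(n); P,C=cloud(p,np.ones((400,640),bool))
    X=P-C0; l,t,h=X@b_,X@a_,X@n_
    k=(abs(l)<.028)&(abs(t+.07)<.012)&(h>.015)&(h<.05)
    from scipy.optimize import least_squares
    f=least_squares(lambda q:np.hypot(t[k]-q[0],h[k]-q[1])-.007,[-.07,.025],loss="soft_l1",f_scale=.001)
    print(n,"grey axis t,h",f.x,k.sum(), "top h",np.percentile(h[k],[50,95]))
    k=(abs(t+.07)<.012)&(h>.026)&(h<.05)&(abs(l)<.12); print(" grey l",np.percentile(l[k],[1,99]))
    for c in(0,.07):
        k=(abs(t-c)<.03)&(h>.004)&(h<.06)&(abs(l)<.1); kk=k&(h>.02)
        print(" bay",c,"l all",np.percentile(l[k],[1,99]),"jaw pts",kk.sum(),"l",np.percentile(l[kk],[5,50,95]),"t",np.percentile(t[kk],[5,50,95]),"hmax",h[k].max())
    for t_ in("bay_blue","bay_orange"):
        for r in pinpoint(p,t_)[:1]:
            q=plane(p,r["position"],.0735)[0]-C0; print(t_,r["conf"],"l,t",q@b_,q@a_)
    k=(P[:,1]<-.27)&(P[:,1]>-.5)&(P[:,0]>.1)&(P[:,0]<.9); print("ledge z",np.percentile(P[k][:,2],[50,95,100]),P[k].min(0))
plan([.4803,.229,.15],down(100.3),28)
E
```

```text
b [-0.0566 -0.8642  0.5001] RB y [[ 0.0566  0.9979 -0.0326]
 [ 0.8641 -0.0653 -0.499 ]
 [-0.5001  0.0001 -0.866 ]]
top grey axis t,h [-0.0698  0.0259] 156 top h [0.0315 0.0345]
 grey l [-0.0901  0.0809]
 bay 0 l all [-0.0445  0.0451] jaw pts 96 l [-0.0415  0.0297  0.0412] t [-0.0108  0.0034  0.0109] hmax 0.0412015526571566
 bay 0.07 l all [-0.043   0.0439] jaw pts 94 l [-0.0412 -0.0286  0.0407] t [0.0595 0.071  0.0805] hmax 0.04115252673056426
bay_blue 0.89 l,t 0.0054745575906019976 0.001321677834119969
bay_orange 0.69 l,t 0.0034210828976088264 0.07837941604129513
ledge z [0.1143 0.2854 0.3348] [ 0.1001 -0.5    -0.8137]
scene grey axis t,h [-0.069   0.0265] 272 top h [0.0308 0.034 ]
 grey l [-0.0893  0.0826]
 bay 0 l all [-0.0426  0.0444] jaw pts 314 l [-0.0409  0.0302  0.0415] t [-0.01    0.0047  0.0109] hmax 0.04103825020797564
 bay 0.07 l all [-0.0427  0.0443] jaw pts 295 l [-0.0413  0.0302  0.0408] t [0.0601 0.0736 0.081 ] hmax 0.040053105617642644
bay_blue 0.76 l,t 0.0005029074528719287 0.006833032678710345
bay_orange 0.7 l,t -0.2761554168106132 -0.10716877299327163
ledge z [0.1
[... 742 characters left out ...]
 -0.0524]
[0.0305, -0.0079, 0.0021, -0.0, -0.0, -0.0524]
[0.0309, -0.0063, 0.0021, -0.0, -0.0, -0.0524]
[0.0312, -0.0047, 0.0021, -0.0, -0.0, -0.0524]
[0.0314, -0.003, 0.0021, -0.0, -0.0, -0.0524]
[0.0315, -0.0014, 0.0021, -0.0, -0.0, -0.0524]
[0.0315, 0.0003, 0.0021, -0.0, -0.0, -0.0524]
[0.0315, 0.0019, 0.0021, -0.0, -0.0, -0.0524]
[0.0313, 0.0036, 0.0021, -0.0, -0.0, -0.0524]
[0.0311, 0.0052, 0.0021, -0.0, -0.0, -0.0524]
[0.0308, 0.0068, 0.0021, -0.0, -0.0, -0.0524]
[0.0304, 0.0084, 0.0021, -0.0, -0.0, -0.0524]
[0.0299, 0.01, 0.0021, -0.0, -0.0, -0.0524]
[0.0294, 0.0116, 0.0021, -0.0, -0.0, -0.0524]
[0.0287, 0.0131, 0.0021, -0.0, -0.0, -0.0524]
[0.028, 0.0146, 0.0021, -0.0, -0.0, -0.0524]
```

```bash
python3 - <<'E'
from m import *
p=get_image("top"); q=pts(p,[[475,200],[495,200],[515,200],[515,275],[500,285],[525,283],[480,285],[480,75],[465,290]]); print(q)
P,C=cloud(p,np.ones((400,640),bool))
for x in np.arange(.2,.9,.1):
    k=(abs(P[:,0]-x)<.05)&(P[:,1]<-.22)&(P[:,1]>-.6); 
    if k.any(): j=P[k][:,2].argmax(); print(x,P[k][j])
for x in np.arange(.15,.6,.05):
    k=(abs(P[:,0]-x)<.025)&(P[:,1]<.1)&(P[:,1]>-.6)&(P[:,2]>.05); 
    if k.any(): j=P[k][:,2].argmax(); print("all",x,P[k][j])
E
```

```text
[[ 0.5789 -0.3148  0.0386]
 [ 0.5638 -0.3196  0.1307]
 [ 0.5631 -0.3633  0.127 ]
 [ 0.4087 -0.345   0.1297]
 [ 0.389  -0.3177  0.118 ]
 [ 0.3922 -0.3639  0.1289]
 [ 0.3839 -0.3152  0.0203]
 [ 0.847  -0.3173  0.125 ]
 [ 0.3733 -0.2814  0.0159]]
0.2 [ 0.2025 -0.2242 -0.7849]
0.30000000000000004 [ 0.3473 -0.268   0.0212]
0.4000000000000001 [ 0.449  -0.5274  0.2229]
0.5000000000000001 [ 0.5195 -0.5326  0.2283]
0.6000000000000001 [ 0.6271 -0.5354  0.2487]
0.7000000000000002 [ 0.6569 -0.5371  0.2504]
0.8000000000000003 [ 0.8102 -0.2743  0.1822]
all 0.40000000000000013 [ 0.4238 -0.5297  0.2173]
all 0.45000000000000007 [ 0.4525 -0.5272  0.2262]
all 0.5000000000000001 [ 0.5195 -0.5326  0.2283]
all 0.5500000000000002 [ 0.5696 -0.5174  0.232 ]
```

Request:
arm_command(increments=[0.019,-0.025,0.002,0,0,-0.052,110,0.02,-0.024,0.002,0,0,-0.052,110,0.021,-0.023,0.002,0,0,-0.052,110,0.0225,-0.022,0.002,0,0,-0.052,110,0.0235,-0.021,0.002,0,0,-0.052,110,0.0245,-0.0195,0.002,0,0,-0.052,110,0.0255,-0.0185,0.002,0,0,-0.052,110,0.0265,-0.017,0.002,0,0,-0.052,110], newtons=60)

```text
time_s: 2.62
ee_pos: [0.2625, -0.3632, 0.1916]
eef_rot: [0.0, 0.939, 0.344, 0.0]
force: [0.5, -0.3, 0.4]
grip_width: 0.0482
grip_force: 0.0
```

Request:
arm_command(increments=[0.0275,-0.0155,0.002,0,0,-0.052,110,0.028,-0.014,0.002,0,0,-0.052,110,0.029,-0.0125,0.002,0,0,-0.052,110,0.0295,-0.011,0.002,0,0,-0.052,110,0.03,-0.0095,0.002,0,0,-0.052,110,0.0305,-0.008,0.002,0,0,-0.052,110,0.031,-0.0065,0.002,0,0,-0.052,110,0.031,-0.0045,0.002,0,0,-0.052,110])

```text
time_s: 3.28
ee_pos: [0.3507, -0.1271, 0.1757]
eef_rot: [0.0, 0.848, 0.53, 0.0]
force: [-0.4, -0.9, -0.2]
grip_width: 0.0486
grip_force: 0.0
```

Request:
arm_command(increments=[0.0315,-0.003,0.002,0,0,-0.052,110,0.0315,-0.0015,0.002,0,0,-0.052,110,0.0315,0,0.002,0,0,-0.052,110,0.0315,0.002,0.002,0,0,-0.052,110,0.0315,0.0035,0.002,0,0,-0.052,110,0.031,0.005,0.002,0,0,-0.052,110,0.031,0.007,0.002,0,0,-0.052,110,0.0305,0.0085,0.002,0,0,-0.052,110])

```text
time_s: 3.95
ee_pos: [0.4395, 0.1099, 0.1597]
eef_rot: [0.0, 0.72, 0.694, 0.0]
force: [-0.2, -0.5, -0.1]
grip_width: 0.0485
grip_force: 0.0
```

```bash
python3 - <<'E'
from m import *
s=read_state(); print(s["ee_pos"],s["grip_width"],s["qpos"],s["time_s"],s["joint_vel"].max())
plan([.4803,.229,.06],down(100.3),8)
E
```

```text
[0.4395 0.1099 0.1597] 0.04846221703496482 [ 0.2189  0.2424  2.0376 -0.0001  0.861   0.255 ] 3.95 0.7231189869235211
dp [ 0.0408  0.1191 -0.0997] ang 12.365116742396584 per row 0.020067380562833845 1.545639592799573
[0.0151, 0.0046, 0.0125, 0.0001, -0.0, -0.027]
[0.0149, 0.005, 0.0125, 0.0001, -0.0, -0.027]
[0.0148, 0.0054, 0.0125, 0.0001, -0.0, -0.027]
[0.0146, 0.0058, 0.0125, 0.0001, -0.0, -0.027]
[0.0145, 0.0062, 0.0125, 0.0001, -0.0, -0.027]
[0.0143, 0.0065, 0.0125, 0.0001, -0.0, -0.027]
[0.0141, 0.0069, 0.0125, 0.0001, -0.0, -0.027]
[0.0139, 0.0073, 0.0125, 0.0001, -0.0, -0.027]
```

Request:
arm_command(increments=[0.017,0.0055,0.0125,0,0,-0.031,110,0.017,0.006,0.0125,0,0,-0.031,110,0.017,0.006,0.0125,0,0,-0.031,110,0.0165,0.0065,0.0125,0,0,-0.031,110,0.0165,0.007,0.0125,0,0,-0.031,110,0.0165,0.0075,0.0125,0,0,-0.031,110,0.016,0.008,0.0125,0,0,-0.031,110,0,0,0.0125,0,0,0,110])

```text
time_s: 4.62
ee_pos: [0.4812, 0.2301, 0.0593]
eef_rot: [0.001, 0.64, 0.768, 0.002]
force: [-0.1, 0.3, 0.7]
grip_width: 0.0485
grip_force: 0.0
```

```bash
python3 - <<'E'
from m import *
s=read_state(); print(s["ee_pos"],s["joint_vel"].round(3))
plan([.4803,.229,.006],down(100.3),4)
E
```

```text
[0.4812 0.2301 0.0593] [-0.028  0.244  0.091 -0.011 -0.31   0.007]
dp [-0.0009 -0.0011 -0.0533] ang 0.20366248727124406 per row 0.013326082092497487 0.050915621817811015
[-0.0002, -0.0003, 0.0133, 0.0008, -0.0003, 0.0003]
[-0.0002, -0.0003, 0.0133, 0.0008, -0.0003, 0.0003]
[-0.0002, -0.0003, 0.0133, 0.0008, -0.0003, 0.0003]
[-0.0002, -0.0003, 0.0133, 0.0008, -0.0003, 0.0003]
```

Request:
arm_command(increments=[-0.0002,-0.0002,0.014,0,0,0,110,-0.0002,-0.0002,0.014,0,0,0,110,-0.0002,-0.0002,0.014,0,0,0,110,-0.0002,-0.0002,0.011,0,0,0,110,0,0,0,0,0,0,110,0,0,0,0,0,0,255,0,0,0,0,0,0,255,0,0,0,0,0,0,255], newtons=60)

```text
time_s: 5.28
ee_pos: [0.4793, 0.2265, 0.0073]
eef_rot: [0.0, 0.642, 0.767, 0.001]
force: [0.6, -0.4, -0.2]
grip_width: 0.0128
grip_force: 0.0
```

Request:
arm_command(increments=[0,0,0,0,0,0,255,0,0,0,0,0,0,255,0,0,-0.012,0,0,0,255,0,0,-0.02,0,0,0,255,0,0,-0.03,0,0,0,255,0,0,-0.03,0,0,0,255,0,0,-0.03,0,0,0,255,0,0,-0.02,0,0,0,255])

```text
time_s: 5.95
ee_pos: [0.4795, 0.2266, 0.1524]
eef_rot: [0.001, 0.641, 0.767, 0.002]
force: [0.1, 0.8, -0.7]
grip_width: 0.0001
grip_force: 0.0
```

```bash
python3 - <<'E'
from m import *
s=read_state(); print(s)
p=get_image("scene"); cv2.imwrite("pics/g1.png",p["color"][100:300,100:420,::-1].repeat(2,0).repeat(2,1))
h=.0265; T=C0+.07*a_+n_*(h+.045)
print("hover target TCP(axis at tip) ",T)
plan(C0+.07*a_+n_*(h+.045-.006),RB,17)
E
```

```text
{'time_s': 5.95, 'qpos': array([0.4191, 0.3588, 1.8838, 0.    , 0.8953, 0.2411]), 'joint_vel': array([-0.0013, -0.3442, -0.1398, -0.0011,  0.4811,  0.0008]), 'joint_torque': array([  0.0188, -45.247 , -22.3517,  -0.0002,  -0.2746,  -0.    ]), 'ee_pos': array([0.4795, 0.2266, 0.1524]), 'eef_rot': array([0.0008, 0.6415, 0.7671, 0.0017]), 'force': array([ 0.0999,  0.7714, -0.6743]), 'wrist_torque': array([0.0058, 0.0257, 0.0166]), 'grip_force': 0.0, 'grip_width': 0.00012733329351441875}
hover target TCP(axis at tip)  [ 0.6342 -0.1379  0.1133]
dp [ 0.1526 -0.3684 -0.0472] ang 33.18246864880587 per row 0.023619252523263638 1.9519099205179926
[-0.0229, 0.005, 0.0028, 0.0042, -0.0308, 0.0139]
[-0.0228, 0.0053, 0.0035, 0.0042, -0.0308, 0.0139]
[-0.0226, 0.0056, 0.0041, 0.0042, -0.0308, 0.0139]
[-0.0223, 0.006, 0.0048, 0.0042, -0.0308, 0.0139]
[-0.0221, 0.0063, 0.0055, 0.0042, -0.0308, 0.0139]
[-0.0218, 0.0066, 0.0061, 0.0042, -0.0308, 0.0139]
[-0.0215, 0.007, 0.0067, 0.0042, -0.0308, 0.0139]
[-0.0212, 0.0073, 0.0074, 0.0042, -0.0308, 0.0139]
[-0.0209, 0.0076, 0.008, 0.0042, -0.0308, 0.0139]
[-0.0205, 0.0079, 0.0086, 0.0042, -0.0308, 0.0139]
[-0.0201, 0.0082, 0.0092, 0.0042, -0.0308, 0.0139]
[-0.0197, 0.0086, 0.0098, 0.0042, -0.0308, 0.0139]
[-0.0193, 0.0089, 0.0103, 0.0042, -0.0308, 0.0139]
[-0.0188, 0.0092, 0.0109, 0.0042, -0.0308, 0.0139]
[-0.0184, 0.0095, 0.0114, 0.0042, -0.0308, 0.0139]
[-0.0179, 0.0098, 0.0119, 0.0042, -0.0308, 0.0139]
[-0.0174, 0.0101, 0.0124, 0.0042, -0.0308, 0.0139]
```

View pics/g1.png

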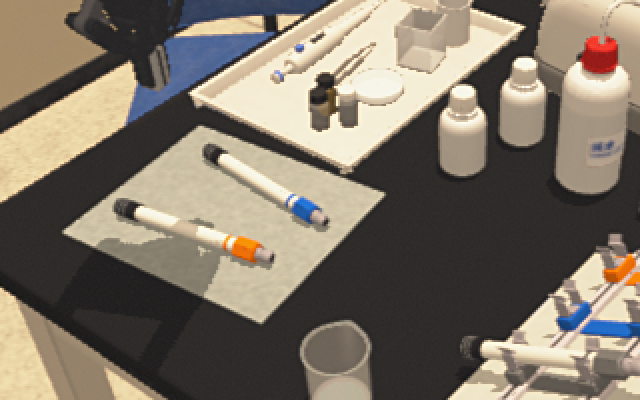

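The crop shows the gripper empty, at crop (150,60). The orange probe is still on the mat at about crop (190,230). The fingers closed slightly too high and slipped off the shaft. I'll remeasure and grip lower.

```bash
cat > pr.py <<'E'
from m import *
def probe(p,nm):
    q=regions_of(p,"probe_"+nm)[0]; A,_=cloud(p,q["mask"]); A=A[(A[:,2]>.006)&(A[:,2]<.03)]
    d=np.linalg.svd(A[:,:2]-A[:,:2].mean(0))[2][0]; d=d if d[1]<0 else -d
    m=np.median(A,0)[:2]; e=np.array([-d[1],d[0]]); l=(A[:,:2]-m)@d; t=(A[:,:2]-m)@e
    print(nm,round(q["conf"],2),"mid",m+d*np.percentile(l,[.5,99.5]).mean()+e*np.percentile(t,[2,98]).mean(),"yaw",np.degrees(np.arctan2(d[1],d[0])),"len",np.ptp(np.percentile(l,[.5,99.5])))
E
python3 - <<'E'
from pr import *
for n in("top","scene"):
    p=get_image(n); probe(p,"orange"); probe(p,"blue")
s=read_state(); print(s["ee_pos"])
E
```

```text
orange 0.77 mid [0.4862 0.197 ] yaw -79.91723755787078 len 0.10972558488997619
blue 0.91 mid [0.569  0.2108] yaw -95.43251729109312 len 0.1554669351143897
orange 0.94 mid [0.4785 0.2269] yaw -79.98203975517337 len 0.17292385024115342
blue 0.9 mid [0.5684 0.2185] yaw -95.10159062191684 len 0.17062430789173252
[0.4776 0.2258 0.1475]
```

Request:
arm_command(increments=[0.0014,0.0017,0,0,0,0,140,0,0,0.026,0,0,0,140,0,0,0.028,0,0,0,140,0,0,0.028,0,0,0,140,0,0,0.028,0,0,0,140,0,0,0.026,0,0,0,140,0,0,0,0,0,0,140,0,0,0,0,0,0,140])

```text
time_s: 6.97
ee_pos: [0.4786, 0.2273, 0.0109]
eef_rot: [-0.001, 0.641, 0.767, -0.002]
force: [-0.4, -0.3, -0.1]
grip_width: 0.0384
grip_force: 0.0
```

```bash
python3 - <<'E'
from pr import *
s=read_state(); print(s["ee_pos"],s["grip_width"],s["force"],s["joint_vel"].round(3))
E
```

```text
[0.4786 0.2273 0.0109] 0.03842005999889205 [-0.3874 -0.3135 -0.1235] [ 0.001 -0.053 -0.024  0.001  0.007  0.   ]
```

Request:
arm_command(increments=[0,0,0.004,0,0,0,140,0,0,0.004,0,0,0,140,0,0,0,0,0,0,140,0,0,0,0,0,0,255,0,0,0,0,0,0,255,0,0,0,0,0,0,255,0,0,0,0,0,0,255,0,0,0,0,0,0,255])

```text
time_s: 7.63
ee_pos: [0.4802, 0.228, 0.0048]
eef_rot: [0.0, 0.641, 0.767, 0.0]
force: [-0.5, -0.6, 0.4]
grip_width: 0.0002
grip_force: 0.0
```

```bash
python3 - <<'E'
from pr import *
p=get_image("scene"); t=get_image("top")
a=cv2.resize(p["color"][150:270,110:310,::-1],None,fx=3,fy=3,interpolation=cv2.INTER_CUBIC)
b=cv2.resize(t["color"][180:290,190:310,::-1],None,fx=2,fy=2,interpolation=cv2.INTER_CUBIC)
o=np.zeros((360+220,600,3),np.uint8); o[:360]=a; o[360:,:240]=b; cv2.imwrite("pics/g2.png",o)
for k in range(3): s=read_state(); print(s["ee_pos"],s["grip_width"],s["force"]); get_image("top")
E
```

```text
[0.4801 0.2279 0.0046] 6.711523095115037e-05 [ 1.3277  0.4188 -0.6828]
[0.48   0.2279 0.0046] 0.0002697708442845805 [ 0.35   -0.1465 -0.3223]
[0.48   0.2279 0.0045] 0.00036658870364475796 [ 0.9451 -0.1985 -0.8645]
```

View pics/g2.png

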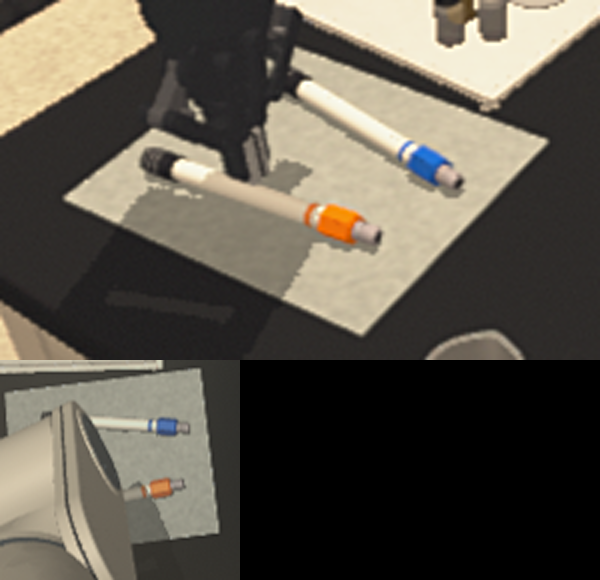

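The crop shows the closed fingertips at (250,170), standing on the mat just behind the orange shaft on its far (+x) side. So the probe is no longer between the fingers. I'll check its offset.

```bash
python3 - <<'E'
from pr import *
p=get_image("scene"); probe(p,"orange")
s=read_state(); X=rot(p["orientation"]).inv().apply(np.array([s["ee_pos"],s["ee_pos"]+[0,0,.03]])-p["eye"]); K=np.array(p["intrinsics"]); print((X@K.T)[:,:2]/X[:,2:])
q=regions_of(p,"probe_orange")[0]["mask"]; A,c=cloud(p,q)
k=c.min(1)>100; A=A[k&(A[:,2]>.004)&(A[:,2]<.03)]; d=np.array([np.cos(np.radians(-79.9)),np.sin(np.radians(-79.9))]); e=np.array([-d[1],d[0]])
t=A[:,:2]@e; l=A[:,:2]@d; print("TCP t",s["ee_pos"][:2]@e)
from scipy.optimize import least_squares
f=least_squares(lambda v:np.hypot(t-v[0]-v[2]*(l-l.mean()),A[:,2]-v[1])-.007,[np.median(t),.011,0],loss="soft_l1",f_scale=.001); print("axis t,z,dyaw",f.x, "at TCP l", f.x[0]+f.x[2]*(s["ee_pos"][:2]@d-l.mean()))
# dark gripper points near tip
P,C=cloud(p,np.ones((400,640),bool)); k=(np.linalg.norm(P-s["ee_pos"],axis=1)<.05)&(C.max(1)<90)&(P[:,2]>.012)
G=P[k]; 
for z in(.015,.025,.035,.045):
    g=G[abs(G[:,2]-z)<.005]; print(z,len(g),(g[:,:2]@e).min() if len(g) else 0,(g[:,:2]@e).max() if len(g) else 0,g.min(0) if len(g) else 0)
E
```

```text
orange 0.6 mid [0.4795 0.2269] yaw -79.57515744057498 len 0.17464501020543333
[[196.1464 218.9464]
 [193.3145 206.9921]]
TCP t 0.5125623040146263
axis t,z,dyaw [0.5148 0.0125 0.0108] at TCP l 0.5147820361410413
0.015 0 0 0 0
0.025 0 0 0 0
0.035 8 0.5006937829809185 0.5141985040760638 [0.4691 0.2168 0.0357]
0.045 43 0.49705201034063035 0.5243991764457363 [0.4652 0.2189 0.04  ]
```

```bash
python3 - <<'E'
from pr import *
p=get_image("scene")
for v in range(194,216,2):
    for u in (190,193,196): print(u,v,pts(p,[[u,v]])[0],p["color"][v,u],end=" | ")
    print()
s=read_state(); print(s["ee_pos"],rot(s["eef_rot"]).as_matrix())
E
```

```text
190 194 [0.47   0.2142 0.079 ] [41 37 39] | 193 194 [0.4774 0.216  0.0731] [47 45 43] | 196 194 [0.4866 0.2201 0.065 ] [128 119 107] | 
190 196 [0.4696 0.215  0.0742] [37 36 36] | 193 196 [0.4795 0.2203 0.065 ] [118 108  98] | 196 196 [0.4861 0.2208 0.0602] [110 101  92] | 
190 198 [0.4732 0.2216 0.064 ] [50 47 45] | 193 198 [0.476  0.2168 0.0643] [126 116 104] | 196 198 [0.4837 0.2188 0.058 ] [106  98  87] | 
190 200 [0.4717 0.2209 0.0606] [40 38 40] | 193 200 [0.4762 0.2184 0.0587] [128 118 107] | 196 200 [0.4829 0.219  0.0538] [71 65 61] | 
190 202 [0.4716 0.2222 0.0553] [37 35 36] | 193 202 [0.4752 0.2184 0.0547] [130 121 109] | 196 202 [0.4811 0.2179 0.0508] [57 53 49] | 
190 204 [0.4705 0.222  0.0514] [37 36 36] | 193 204 [0.476  0.221  0.0481] [125 115 104] | 196 204 [0.4807 0.2186 0.0459] [79 73 67] | 
190 206 [0.4685 0.2206 0.0488] [38 37 38] | 193 206 [0.4733 0.2186 0.0463] [118 110  99] | 196 206 [0.4799 0.2189 0.0414] [91 84 76] | 
190 208 [0.4681 0.2215 0.0438] [35 35 36] | 193 208 [0.4732 0.2198 0.041 ] [81 75 69] | 196 208 [0.4789 0.2188 0.0374] [120 110 100] | 
190 210 [0.4688 0.224  0.0372] [102  93  81] | 193 210 [0.4749 0.2236 0.033 ] [109 101  92] | 196 210 [0.4781 0.2192 0.0329] [123 113 102] | 
190 212 [0.4788 0.2402 0.0167] [223 201 169] | 193 212 [0.4792 0.2313 0.021 ] [215 192 162] | 196 212 [0.4841 0.2292 0.0185] [208 187 155] | 
190 214 [0.474  0.2346 0.0181] [208 186 156] | 193 214 [0.4777 0.2307 0.0174] [215 193 162] | 196 214 [0.4789 0.2231 0.0204] [217 197 165] | 
[0.48   0.2279 0.0045] [[-0.1771  0.9842 -0.0001]
 [ 0.9842  0.1771 -0.    ]
 [-0.     -0.0001 -1.    ]]
```

The depth readings show the shut fingertips ending at about z = 0.03, above the shaft, even though the reported TCP is 0.0045. The fingertips are therefore about 20 mm higher than reported. I'll reopen and go lower in steps, watching the force.

Request:
arm_command(increments=[0,0,0,0,0,0,140,0,0,0,0,0,0,140,0,0,0,0,0,0,140,0,0,0.004,0,0,0,140,0,0,0.004,0,0,0,140,0,0,0.004,0,0,0,140,0,0,0,0,0,0,140,0,0,0,0,0,0,140])

```text
time_s: 8.75
ee_pos: [0.4796, 0.2277, -0.008]
eef_rot: [-0.0, 0.641, 0.767, -0.0]
force: [-0.2, -0.5, -0.4]
grip_width: 0.0385
grip_force: 0.0
```

```bash
python3 - <<'E'
from pr import *
p=get_image("scene"); s=read_state(); print(s["ee_pos"],s["force"])
a=cv2.resize(p["color"][150:260,130:280,::-1],None,fx=5,fy=5,interpolation=cv2.INTER_CUBIC); cv2.imwrite("pics/g3.png",a)
E
```

```text
[ 0.4798  0.2278 -0.0078] [0.3604 0.6891 0.3722]
```

View pics/g3.png

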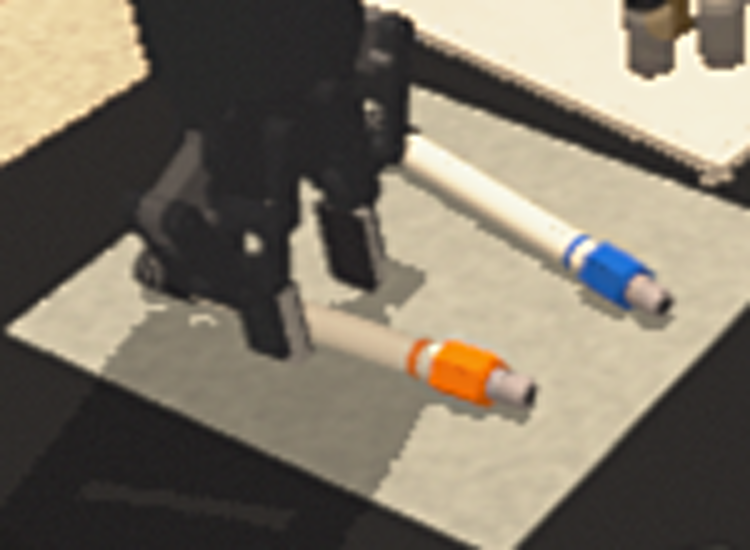

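The crop shows the open fingers straddling the orange shaft, tips at (275,350) and (360,285), still clear of the mat. Next is a further descent with a force check.

Request:
arm_command(increments=[0,0,0.003,0,0,0,140,0,0,0.003,0,0,0,140,0,0,0.003,0,0,0,140,0,0,0.002,0,0,0,140,0,0,0,0,0,0,255,0,0,0,0,0,0,255,0,0,0,0,0,0,255,0,0,0,0,0,0,255], newtons=60)

```text
time_s: 9.47
ee_pos: [0.4801, 0.228, -0.0184]
eef_rot: [0.0, 0.641, 0.767, 0.0]
force: [-0.6, -1.4, -0.2]
grip_width: 0.011
grip_force: 58.5
```

It now has a grip, but a width of 11 mm on a 14 mm shaft means the tips are biting above the axis. I'll regrip 5 mm lower.

Request:
arm_command(increments=[0,0,0,0,0,0,190,0,0,0,0,0,0,190,0,0,0.0025,0,0,0,190,0,0,0.0025,0,0,0,190,0,0,0,0,0,0,255,0,0,0,0,0,0,255,0,0,0,0,0,0,255,0,0,0,0,0,0,255])

```text
time_s: 10.13
ee_pos: [0.482, 0.2287, -0.0214]
eef_rot: [0.001, 0.641, 0.767, 0.002]
force: [-1.9, -2.6, 22.9]
grip_width: 0.0118
grip_force: 63.4
```

Request:
arm_command(increments=[0,0,-0.008,0,0,0,255,0,0,-0.015,0,0,0,255,0,0,-0.025,0,0,0,255,0,0,-0.03,0,0,0,255,0,0,-0.03,0,0,0,255,0,0,-0.025,0,0,0,255,0,0,0,0,0,0,255,0,0,0,0,0,0,255])

```text
time_s: 10.8
ee_pos: [0.4809, 0.2283, 0.1107]
eef_rot: [0.001, 0.641, 0.767, 0.001]
force: [-0.6, 0.4, -1.0]
grip_width: 0.0113
grip_force: 58.6
```

```bash
python3 - <<'E'
from pr import *
s=read_state(); print(s["ee_pos"],s["grip_width"],s["grip_force"],s["force"])
plan(C0+.07*a_+n_*(.0265+.05-.0325),RB,16)
E
```

```text
[0.4809 0.2283 0.1107] 0.011335990963540167 58.57653737068176 [-0.5773  0.3809 -0.9675]
dp [ 0.1524 -0.3799 -0.0212] ang 33.076453685317034 per row 0.025618276872609036 2.0672783553323146
[-0.0251, 0.0052, 0.0013, 0.0042, -0.0326, 0.0148]
[-0.0249, 0.0055, 0.0021, 0.0042, -0.0326, 0.0148]
[-0.0248, 0.0059, 0.0029, 0.0042, -0.0326, 0.0148]
[-0.0246, 0.0063, 0.0037, 0.0042, -0.0326, 0.0148]
[-0.0243, 0.0067, 0.0045, 0.0042, -0.0326, 0.0148]
[-0.0241, 0.0071, 0.0052, 0.0042, -0.0326, 0.0148]
[-0.0238, 0.0074, 0.006, 0.0042, -0.0326, 0.0148]
[-0.0235, 0.0078, 0.0067, 0.0042, -0.0326, 0.0148]
[-0.0231, 0.0082, 0.0074, 0.0042, -0.0326, 0.0148]
[-0.0227, 0.0086, 0.0081, 0.0042, -0.0326, 0.0148]
[-0.0223, 0.0089, 0.0088, 0.0042, -0.0326, 0.0148]
[-0.0219, 0.0093, 0.0095, 0.0042, -0.0326, 0.0148]
[-0.0214, 0.0097, 0.0102, 0.0042, -0.0326, 0.0148]
[-0.0209, 0.01, 0.0108, 0.0042, -0.0326, 0.0148]
[-0.0204, 0.0104, 0.0115, 0.0042, -0.0326, 0.0148]
[-0.0199, 0.0107, 0.0121, 0.0042, -0.0326, 0.0148]
```

Request:
arm_command(increments=[-0.025,0.005,0.0015,0.004,-0.0325,0.015,255,-0.025,0.0055,0.002,0.004,-0.0325,0.015,255,-0.025,0.006,0.003,0.004,-0.0325,0.015,255,-0.0245,0.0065,0.0035,0.004,-0.0325,0.015,255,-0.0245,0.0065,0.0045,0.004,-0.0325,0.015,255,-0.024,0.007,0.005,0.004,-0.0325,0.015,255,-0.024,0.0075,0.006,0.004,-0.0325,0.015,255,-0.0235,0.008,0.0065,0.004,-0.0325,0.015,255])

```text
time_s: 11.47
ee_pos: [0.5552, 0.036, 0.0973]
eef_rot: [0.089, 0.681, 0.721, -0.097]
force: [-0.2, 0.3, 0.0]
grip_width: 0.0114
grip_force: 58.5
```

Request:
arm_command(increments=[-0.023,0.008,0.0075,0.004,-0.0325,0.015,255,-0.0225,0.0085,0.008,0.004,-0.0325,0.015,255,-0.0225,0.009,0.009,0.004,-0.0325,0.015,255,-0.022,0.0095,0.0095,0.0045,-0.0325,0.015,255,-0.0215,0.0095,0.01,0.0045,-0.0325,0.015,255,-0.021,0.01,0.011,0.0045,-0.0325,0.0145,255,-0.0205,0.0105,0.0115,0.0045,-0.0325,0.0145,255,-0.02,0.0105,0.012,0.0045,-0.0325,0.0145,255])

```text
time_s: 12.13
ee_pos: [0.6308, -0.1539, 0.0862]
eef_rot: [0.175, 0.705, 0.66, -0.191]
force: [-0.2, 0.2, -1.3]
grip_width: 0.0117
grip_force: 58.5
```

```bash
cat > held.py <<'E'
from pr import *
from scipy.optimize import least_squares
def held(nm,tc,bank=("scene","top")):
    s=read_state(); X=np.array(s["ee_pos"])-C0; print("TCP l,t,h",X@b_,X@a_,X@n_,"rot err tool",(rot(s["eef_rot"]).inv()*RB).as_rotvec(),"w",s["grip_width"],s["grip_force"],"F",s["force"],s["time_s"])
    for n in bank:
        p=get_image(n); rs=regions_of(p,"probe_"+nm)
        if not rs: print(n,"none"); continue
        for q in rs[:1]:
            A,c=cloud(p,q["mask"]); Y=A-C0; l,t,h=Y@b_,Y@a_,Y@n_
            k=(abs(t-tc)<.03)&(h>.02)&(abs(l)<.15)&(c.min(1)>0); l,t,h=l[k],t[k],h[k]
            rad=np.where(abs(l)<.056,.007,.009)
            f=least_squares(lambda v:np.hypot(t-v[0]-v[2]*l,h-v[1]-v[3]*l)-rad,[np.median(t),np.median(h)-.005,0,0],loss="soft_l1",f_scale=.001)
            print(n,round(q["conf"],2),k.sum(),"axis t,h",f.x[:2],"slope t,h",f.x[2:],"l range",np.percentile(l,[.5,99.5]),"rms",np.sqrt(2*f.cost/max(1,k.sum())))
    return p
E
python3 - <<'E'
from held import *
p=held("orange",.07,("top","scene"))
cv2.imwrite("pics/h1.png",cv2.resize(p["color"][90:340,280:560,::-1],None,fx=2,fy=2,interpolation=cv2.INTER_CUBIC))
E
```

```text
TCP l,t,h 0.00047682346181630056 0.06771286928414383 0.03993606418126249 rot err tool [-0.0066  0.0002  0.0011] w 0.011725913378105931 58.52612614631653 F [-0.233   0.1875 -1.2916] 12.1333
top 0.62 257 axis t,h [0.067  0.0748] slope t,h [-0.0061 -0.0288] l range [0.011  0.0886] rms 0.0012225141907971503
scene 0.68 696 axis t,h [0.068  0.0732] slope t,h [ 0.0005 -0.0015] l range [-0.0818  0.0904] rms 0.0012367697630340712
```

View pics/h1.png

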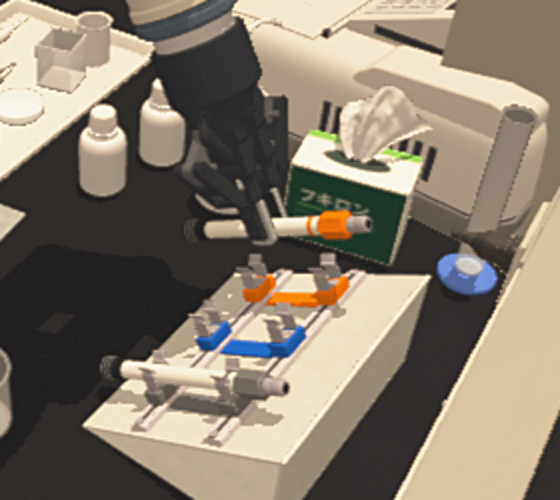

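The crop shows the orange probe held above and aligned with the orange clips at (295,285), head at the upper end. The axis is 47 mm out and about 2 mm short in t. Descending to just above the lips, then checking.

Request:
arm_command(increments=[0.001,0.001,0.007,0,0,0,255,0.001,0.001,0.007,0,0,0,255,0,0,0.007,0,0,0,255,0,0,0.006,0,0,0,255,0,0,0.004,0,0,0,255,0,0,0,0,0,0,255,0,0,0,0,0,0,255,0,0,0,0,0,0,255])

```text
time_s: 13.0
ee_pos: [0.633, -0.1667, 0.061]
eef_rot: [0.176, 0.705, 0.66, -0.19]
force: [0.4, 0.2, -0.0]
grip_width: 0.0117
grip_force: 58.6
```

```bash
python3 - <<'E'
from held import *
held("orange",.07)
E
```

```text
TCP l,t,h -0.0011928853716556842 0.07067137743562045 0.011773993953620906 rot err tool [-0.0032 -0.001  -0.0004] w 0.011690416754161189 58.594306111335754 F [ 0.3766  0.2128 -0.028 ] 13.0
scene 0.65 771 axis t,h [0.0705 0.0461] slope t,h [ 0.0025 -0.0018] l range [-0.084   0.0885] rms 0.0013147520405377142
top 0.52 263 axis t,h [0.0694 0.0467] slope t,h [ 0.0012 -0.0255] l range [0.0107 0.0881] rms 0.0014036088169272246
```

Request:
arm_command(increments=[0,0,0.003,0,0,0,255,0,0,0.003,0,0,0,255,0,0,0.003,0,0,0,255,0,0,0.002,0,0,0,255,0,0,0.002,0,0,0,255,0,0,0.002,0,0,0,255,0,0,0,0,0,0,255,0,0,0,0,0,0,255])

```text
time_s: 13.87
ee_pos: [0.6325, -0.1744, 0.0476]
eef_rot: [0.176, 0.705, 0.66, -0.19]
force: [2.6, -1.0, -1.9]
grip_width: 0.0115
grip_force: 58.5
```

Request:
arm_command(increments=[0,0,0.002,0,0,0,255,0,0,0.002,0,0,0,255,0,0,0.001,0,0,0,255,0,0,0,0,0,0,255,0,0,0,0,0,0,255,0,0,0,0,0,0,255,0,0,0,0,0,0,255,0,0,0,0,0,0,255])

```text
time_s: 14.53
ee_pos: [0.6324, -0.1765, 0.0439]
eef_rot: [0.176, 0.705, 0.66, -0.189]
force: [-0.2, 3.2, 5.7]
grip_width: 0.012
grip_force: 59.7
```

```bash
python3 - <<'E'
from held import *
held("orange",.07)
E
```

```text
TCP l,t,h -0.0012711099588615439 0.07070826664234792 -0.007921958983442477 rot err tool [-0.0029 -0.0009 -0.0004] w 0.01199877077147882 59.67057824134827 F [-0.1652  3.2333  5.7417] 14.5333
scene 0.95 589 axis t,h [0.0706 0.0265] slope t,h [0.0025 0.0013] l range [-0.0855  0.088 ] rms 0.0013479578969028253
top 0.8 175 axis t,h [0.0619 0.028 ] slope t,h [ 0.1262 -0.0366] l range [0.0184 0.087 ] rms 0.0013262591542343208
```

Request:
arm_command(increments=[0,0,0.001,0,0,0,255,0,0,0.0005,0,0,0,255,0,0,0,0,0,0,255,0,0,0,0,0,0,255,0,0,0,0,0,0,255,0,0,0,0,0,0,255,0,0,0,0,0,0,255,0,0,0,0,0,0,255])

```text
time_s: 15.4
ee_pos: [0.6325, -0.1766, 0.0438]
eef_rot: [0.176, 0.706, 0.66, -0.189]
force: [-2.9, 10.2, 15.4]
grip_width: 0.0114
grip_force: 60.9
```

Firm stop reached: the force rose to 18 N with no travel. Releasing and backing out.

Request:
arm_command(increments=[0,0,-0.001,0,0,0,150,0,0,0,0,0,0,150,0,0,0,0,0,0,150,0,0,-0.015,0,0,0,150,0,0,-0.025,0,0,0,150,0,0,-0.035,0,0,0,150,0,0,-0.035,0,0,0,150,0,0,-0.025,0,0,0,150])

```text
time_s: 16.07
ee_pos: [0.6375, -0.1082, 0.163]
eef_rot: [0.176, 0.706, 0.66, -0.189]
force: [1.2, 0.2, -0.2]
grip_width: 0.0354
grip_force: 0.0
```

```bash
python3 - <<'E'
from held import *
held("orange",.07)
p=get_image("scene"); probe(p,"blue"); probe(get_image("top"),"blue")
plan([.5695,.222,.06],down(84.8),16)
E
```

```text
TCP l,t,h -0.000968689449998113 0.07141054302400383 0.1294300575068885 rot err tool [-0.0019 -0.0016 -0.0008] w 0.035404681681898836 0.0 F [ 1.2377  0.164  -0.2272] 16.0667
scene 0.69 702 axis t,h [0.0713 0.0265] slope t,h [ 0.0019 -0.0024] l range [-0.0857  0.0879] rms 0.001215026344319711
top 0.55 395 axis t,h [0.0702 0.026 ] slope t,h [ 0.001 -0.003] l range [-0.0521  0.0876] rms 0.0012536714584140852
blue 0.76 mid [0.5684 0.2195] yaw -95.12346701029422 len 0.17219564407701526
blue 0.65 mid [0.5726 0.2505] yaw -95.42126628046817 len 0.11180443837032317
dp [-0.0663  0.3323 -0.0986] ang 30.002483353349664 per row 0.022058583216673495 1.875155209584354
[0.0208, -0.0055, -0.0048, 0.0, 0.0327, 0.0015]
[0.0209, -0.0055, -0.0042, 0.0, 0.0327, 0.0015]
[0.0211, -0.0056, -0.0035, 0.0, 0.0327, 0.0015]
[0.0212, -0.0056, -0.0028, 0.0, 0.0327, 0.0015]
[0.0212, -0.0056, -0.0021, 0.0, 0.0327, 0.0015]
[0.0213, -0.0057, -0.0014, 0.0, 0.0327, 0.0015]
[0.0213, -0.0057, -0.0007, 0.0, 0.0327, 0.0015]
[0.0213, -0.0057, -0.0, 0.0, 0.0327, 0.0015]
[0.0213, -0.0058, 0.0007, 0.0, 0.0327, 0.0015]
[0.0212, -0.0058, 0.0014, 0.0, 0.0327, 0.0015]
[0.0212, -0.0058, 0.0021, 0.0, 0.0327, 0.0015]
[0.0211, -0.0059, 0.0028, 0.0, 0.0327, 0.0015]
[0.021, -0.0059, 0.0035, 0.0, 0.0327, 0.0015]
[0.0208, -0.0059, 0.0041, 0.0, 0.0327, 0.0015]
[0.0207, -0.0059, 0.0048, 0.0, 0.0327, 0.0015]
[0.0205, -0.006, 0.0055, 0.0, 0.0327, 0.0015]
```

Orange is seated: t 0.071, h 0.0265, no tilt. Now for the blue probe.

Request:
arm_command(increments=[0.021,-0.0055,-0.005,0,0.0325,0.0015,140,0.021,-0.0055,-0.004,0,0.0325,0.0015,140,0.021,-0.0055,-0.0035,0,0.0325,0.0015,140,0.021,-0.0055,-0.003,0,0.0325,0.0015,140,0.021,-0.0055,-0.002,0,0.0325,0.0015,140,0.0215,-0.0055,-0.0015,0,0.0325,0.0015,140,0.0215,-0.0055,-0.0005,0,0.0325,0.0015,140,0.0215,-0.0055,0,0,0.0325,0.0015,140])

```text
time_s: 17.13
ee_pos: [0.6039, 0.057, 0.109]
eef_rot: [0.088, 0.728, 0.673, -0.096]
force: [0.6, 0.1, -0.3]
grip_width: 0.0384
grip_force: 0.0
```

Request:
arm_command(increments=[0.0215,-0.006,0.0005,0,0.0325,0.0015,140,0.021,-0.006,0.0015,0,0.0325,0.0015,140,0.021,-0.006,0.002,0,0.0325,0.0015,140,0.021,-0.006,0.003,0,0.0325,0.0015,140,0.021,-0.006,0.0035,0,0.033,0.0015,140,0.021,-0.006,0.004,0,0.033,0.0015,140,0.0205,-0.006,0.005,0,0.033,0.0015,140,0.0205,-0.006,0.0055,0,0.033,0.0015,140])

```text
time_s: 17.8
ee_pos: [0.5699, 0.2227, 0.0592]
eef_rot: [0.001, 0.739, 0.674, 0.0]
force: [-0.1, -0.9, 0.5]
grip_width: 0.0386
grip_force: 0.0
```

```bash
python3 - <<'E'
from pr import *
get_image("top"); probe(get_image("scene"),"blue")
s=read_state(); print(s["ee_pos"],s["grip_width"])
plan([.569,.222,-.021],down(84.8),8)
E
```

```text
blue 0.7 mid [0.5688 0.2203] yaw -95.08420989977603 len 0.17475419505475143
[0.5695 0.2221 0.0592] 0.0384539473247326
dp [-0.0005 -0.0001 -0.0802] ang 0.1687654538784928 per row 0.010022106237966476 0.0210956817348116
[0.0, -0.0001, 0.01, 0.0001, 0.0003, 0.0001]
[0.0, -0.0001, 0.01, 0.0001, 0.0003, 0.0001]
[-0.0, -0.0001, 0.01, 0.0001, 0.0003, 0.0001]
[-0.0, -0.0001, 0.01, 0.0001, 0.0003, 0.0001]
[-0.0, -0.0001, 0.01, 0.0001, 0.0003, 0.0001]
[-0.0, -0.0001, 0.01, 0.0001, 0.0003, 0.0001]
[-0.0, -0.0001, 0.01, 0.0001, 0.0003, 0.0001]
[-0.0, -0.0001, 0.01, 0.0001, 0.0003, 0.0001]
```

Request:
arm_command(increments=[0,-0.0005,0.02,0,0,0,140,0,0,0.02,0,0,0,140,0,0,0.018,0,0,0,140,0,0,0.01,0,0,0,140,0,0,0.006,0,0,0,140,0,0,0.005,0,0,0,140,0,0,0,0,0,0,140,0,0,0,0,0,0,140])

```text
time_s: 18.62
ee_pos: [0.5709, 0.2225, -0.018]
eef_rot: [0.002, 0.738, 0.674, 0.001]
force: [0.3, -0.2, 0.2]
grip_width: 0.0387
grip_force: 0.0
```

Request:
arm_command(increments=[0,0,0,0,0,0,255,0,0,0,0,0,0,255,0,0,0,0,0,0,255,0,0,0,0,0,0,255,0,0,-0.008,0,0,0,255,0,0,-0.02,0,0,0,255,0,0,-0.025,0,0,0,255,0,0,-0.025,0,0,0,255], newtons=60)

```text
time_s: 19.28
ee_pos: [0.5694, 0.2225, 0.0603]
eef_rot: [0.001, 0.738, 0.675, 0.0]
force: [0.2, 0.1, -0.3]
grip_width: 0.0114
grip_force: 58.8
```

Request:
arm_command(increments=[0,0,-0.03,0,0,0,255,0,0,-0.025,0,0,0,255,0,0,0,0,0,0,255,0,0,0,0,0,0,255,0,0,0,0,0,0,255,0,0,0,0,0,0,255,0,0,0,0,0,0,255,0,0,0,0,0,0,255])

```text
time_s: 19.95
ee_pos: [0.5693, 0.2224, 0.1134]
eef_rot: [0.001, 0.738, 0.674, -0.0]
force: [-0.6, -0.1, -0.6]
grip_width: 0.0111
grip_force: 58.8
```

```bash
python3 - <<'E'
from pr import *
s=read_state(); print(s["ee_pos"],s["grip_width"],s["grip_force"],s["force"])
plan(C0+n_*(.0265+.055-.033),RB,16)
E
```

```text
[0.5693 0.2224 0.1134] 0.011124321226980923 58.762587904930115 [-0.629  -0.097  -0.5587]
dp [-0.0057 -0.3672 -0.02  ] ang 29.940866421056665 per row 0.022989714805531827 1.8713041513160416
[-0.0229, 0.0017, 0.0013, -0.0003, -0.0326, -0.0015]
[-0.0228, 0.0017, 0.002, -0.0003, -0.0326, -0.0015]
[-0.0228, 0.0016, 0.0028, -0.0003, -0.0326, -0.0015]
[-0.0227, 0.0016, 0.0035, -0.0003, -0.0326, -0.0015]
[-0.0225, 0.0016, 0.0043, -0.0003, -0.0326, -0.0015]
[-0.0224, 0.0015, 0.005, -0.0003, -0.0326, -0.0015]
[-0.0222, 0.0015, 0.0057, -0.0003, -0.0326, -0.0015]
[-0.022, 0.0015, 0.0064, -0.0003, -0.0326, -0.0015]
[-0.0218, 0.0014, 0.0072, -0.0003, -0.0326, -0.0015]
[-0.0216, 0.0014, 0.0079, -0.0003, -0.0326, -0.0015]
[-0.0213, 0.0014, 0.0086, -0.0003, -0.0326, -0.0015]
[-0.021, 0.0013, 0.0093, -0.0003, -0.0326, -0.0015]
[-0.0207, 0.0013, 0.0099, -0.0003, -0.0326, -0.0015]
[-0.0204, 0.0012, 0.0106, -0.0003, -0.0326, -0.0015]
[-0.02, 0.0012, 0.0113, -0.0003, -0.0326, -0.0015]
[-0.0196, 0.0012, 0.0119, -0.0003, -0.0326, -0.0015]
```

Request:
arm_command(increments=[-0.023,0.0015,0.0015,-0.0005,-0.0325,-0.0015,255,-0.023,0.0015,0.002,-0.0005,-0.0325,-0.0015,255,-0.023,0.0015,0.003,-0.0005,-0.0325,-0.0015,255,-0.0225,0.0015,0.0035,-0.0005,-0.0325,-0.0015,255,-0.0225,0.0015,0.0045,-0.0005,-0.0325,-0.0015,255,-0.0225,0.0015,0.005,0,-0.0325,-0.0015,255,-0.022,0.0015,0.0055,0,-0.0325,-0.0015,255,-0.022,0.0015,0.0065,0,-0.0325,-0.0015,255])

```text
time_s: 20.62
ee_pos: [0.5661, 0.0379, 0.1033]
eef_rot: [0.09, 0.728, 0.673, -0.095]
force: [0.3, 0.3, -1.2]
grip_width: 0.0113
grip_force: 58.7
```

Request:
arm_command(increments=[-0.022,0.0015,0.007,0,-0.0325,-0.0015,255,-0.0215,0.0015,0.008,0,-0.0325,-0.0015,255,-0.0215,0.0015,0.0085,0,-0.0325,-0.0015,255,-0.021,0.0015,0.0095,0,-0.0325,-0.0015,255,-0.0205,0.0015,0.01,0,-0.0325,-0.0015,255,-0.0205,0.0015,0.0105,0,-0.0325,-0.0015,255,-0.02,0.001,0.0115,0,-0.0325,-0.0015,255,-0.0195,0.001,0.012,0,-0.0325,-0.0015,255])

```text
time_s: 21.28
ee_pos: [0.5637, -0.1461, 0.0924]
eef_rot: [0.176, 0.706, 0.66, -0.189]
force: [-0.3, 0.6, -0.3]
grip_width: 0.0113
grip_force: 58.7
```

```bash
python3 - <<'E'
from held import *
held("blue",0,("top","scene"))
E
```

```text
TCP l,t,h 0.0005939645772750763 0.00021112518246430313 0.047019391931833965 rot err tool [-0.002  -0.0015 -0.0008] w 0.011326612995429216 58.65803003311157 F [-0.2507  0.6198 -0.2555] 21.2833
top 0.72 331 axis t,h [-0.0006  0.0777] slope t,h [-0.0195 -0.027 ] l range [-0.0016  0.0913] rms 0.0014151387674259067
scene 0.61 777 axis t,h [-0.0009  0.0763] slope t,h [ 0.0013 -0.0042] l range [-0.0809  0.0918] rms 0.001164239043269748
```

Request:
arm_command(increments=[0.002,0.0005,0.007,0,0,0,255,0.002,0.0005,0.007,0,0,0,255,0,0.0005,0.007,0,0,0,255,0,0,0.006,0,0,0,255,0,0,0.004,0,0,0,255,0,0,0,0,0,0,255,0,0,0,0,0,0,255,0,0,0,0,0,0,255])

```text
time_s: 22.15
ee_pos: [0.5648, -0.1571, 0.0643]
eef_rot: [0.176, 0.706, 0.66, -0.188]
force: [-0.5, -0.3, 0.0]
grip_width: 0.0115
grip_force: 58.7
```

```bash
python3 - <<'E'
from held import *
held("blue",0)
E
```

```text
TCP l,t,h -0.004011670862384807 0.0020547785260808115 0.017266405003654714 rot err tool [-0.0009 -0.0029 -0.0015] w 0.011535248338793718 58.65660846233368 F [-0.4695 -0.2852  0.0228] 22.15
scene 0.81 802 axis t,h [0.0018 0.0474] slope t,h [-0.0004 -0.0049] l range [-0.0876  0.0871] rms 0.001252081901712494
top none
```

Request:
arm_command(increments=[0,-0.0005,0.003,0,0,0,255,0,0,0.003,0,0,0,255,0,0,0.003,0,0,0,255,0,0,0.003,0,0,0,255,0,0,0.002,0,0,0,255,0,0,0.002,0,0,0,255,0,0,0,0,0,0,255,0,0,0,0,0,0,255])

```text
time_s: 23.02
ee_pos: [0.5636, -0.1652, 0.05]
eef_rot: [0.176, 0.706, 0.66, -0.188]
force: [1.6, -1.9, -2.7]
grip_width: 0.0115
grip_force: 58.6
```

Request:
arm_command(increments=[0,0,0.002,0,0,0,255,0,0,0.002,0,0,0,255,0,0,0.001,0,0,0,255,0,0,0,0,0,0,255,0,0,0,0,0,0,255,0,0,0,0,0,0,255,0,0,0,0,0,0,255,0,0,0,0,0,0,255])

```text
time_s: 23.68
ee_pos: [0.5635, -0.1674, 0.046]
eef_rot: [0.176, 0.706, 0.66, -0.188]
force: [-0.6, 1.0, 0.8]
grip_width: 0.0114
grip_force: 58.9
```

```bash
python3 - <<'E'
from held import *
held("blue",0,("scene",))
E
```

```text
TCP l,t,h -0.004174038187079982 0.0013445885177340554 -0.003805149634245764 rot err tool [-0.0012 -0.0029 -0.0013] w 0.011361107256034427 58.93901288509369 F [-0.5512  1.0355  0.7773] 23.6833
scene 0.86 643 axis t,h [0.0012 0.0264] slope t,h [ 0.0007 -0.0009] l range [-0.0886  0.087 ] rms 0.0013531911046097763
```

Nearly at the stop. I'll press 2 mm more to confirm it.

Request:
arm_command(increments=[0,0,0.001,0,0,0,255,0,0,0.001,0,0,0,255,0,0,0,0,0,0,255,0,0,0,0,0,0,255,0,0,0,0,0,0,255,0,0,0,0,0,0,255,0,0,0,0,0,0,255,0,0,0,0,0,0,255])

```text
time_s: 24.45
ee_pos: [0.5635, -0.1676, 0.0458]
eef_rot: [0.176, 0.706, 0.66, -0.188]
force: [-5.4, 11.5, 17.2]
grip_width: 0.0113
grip_force: 61.0
```

At the hard stop (about 21 N). Releasing and withdrawing.

Request:
arm_command(increments=[0,0,-0.0015,0,0,0,150,0,0,0,0,0,0,150,0,0,0,0,0,0,150,0,0,-0.015,0,0,0,150,0,0,-0.025,0,0,0,150,0,0,-0.035,0,0,0,150,0,0,-0.035,0,0,0,150,0,0,-0.025,0,0,0,150])

```text
time_s: 25.12
ee_pos: [0.5687, -0.0991, 0.1656]
eef_rot: [0.176, 0.706, 0.66, -0.187]
force: [0.3, 0.3, 0.2]
grip_width: 0.035
grip_force: 0.0
```

```bash
python3 - <<'E'
from held import *
held("blue",0); held("orange",.07); p=get_image("scene")
cv2.imwrite("pics/end.png",cv2.resize(p["color"][150:350,300:520,::-1],None,fx=2.5,fy=2.5,interpolation=cv2.INTER_CUBIC))
E
```

```text
TCP l,t,h -0.003651771801208593 0.002104008533519805 0.13395878569702552 rot err tool [ 0.0006 -0.0038 -0.0018] w 0.03504168609693651 0.0 F [0.2589 0.3093 0.2157] 25.1167
scene 0.9 769 axis t,h [0.0012 0.0264] slope t,h [-0.0009 -0.0003] l range [-0.0859  0.0869] rms 0.001264589738381146
top 0.67 381 axis t,h [-0.0001  0.0262] slope t,h [ 0.0044 -0.008 ] l range [-0.0418  0.0853] rms 0.0017369445710743775
TCP l,t,h -0.0037688285503092635 0.0017500384020319507 0.13166562742985122 rot err tool [ 0.0004 -0.0033 -0.0013] w 0.03531657214296273 0.0 F [-1.0189  0.238   0.4029] 25.3167
scene 0.57 682 axis t,h [0.0714 0.0265] slope t,h [ 0.0005 -0.0005] l range [-0.0878  0.0883] rms 0.0012097072929168702
top 0.57 411 axis t,h [0.07   0.0261] slope t,h [ 0.0041 -0.0067] l range [-0.0554  0.0878] rms 0.0013289820042023137
```

View pics/end.png

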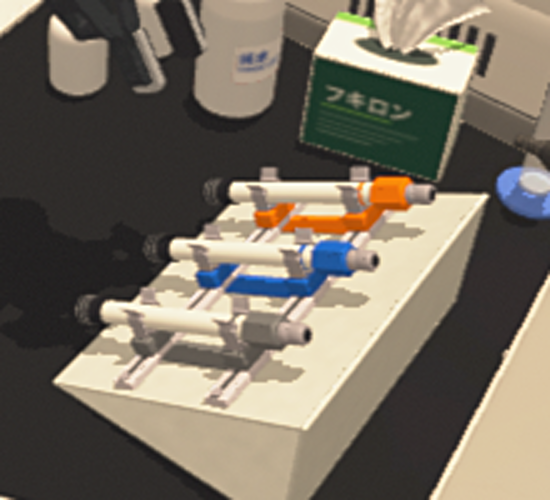

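The final crop shows all three probes parallel in their clips: orange (325,192), blue (260,252) and grey (200,322). Heads are at the upper end and the gripper is clear.

```bash
python3 -c "
from workcell import *
print(sign_off())"
```

```text
the job is handed in; nothing more can be done
None
```

I pressed the blue and orange probes into the bays of their own colour, heads at the upper end, let go, and handed the job in at about 25 s. The last images showed both fully home with the grey probe still clipped in; no verdict came back.

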